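# Open a square sample jar in the bracing holder

### The job

Stand the square sample jar fully down in the square pocket of the bracing holder with its tight cap still on, so that the holder keeps it from turning. Then unscrew the cap anticlockwise until its threads let go, lift it straight off, and finish while still holding the cap level and centred just above the open mouth, two or three centimetres clear of it, with the jar left fully seated. Do not knock over or push aside the other things on the bench.

Things in the scene. Friction and masses are not known exactly. Their poses are not given: they have to be found in the camera images.
- jar_mid (a point): White plastic sample jar, the only one with a square body, 58 x 58 mm, 78 mm high to its flat shoulder, with a round neck above; 116 mm tall with its cap, 0.35 kg. Point on its axis, 39 mm above its underside. z up, x and y square to its flat sides. Stands on the bench at the start; can be lifted by its body or its closed cap. A jar in the pocket can still turn 4 degrees or so.
- jar_mouth (a point): Centre of the mouth of the square jar: the neck's rim, 110 mm above the jar's underside, 71 mm above the jar's other point, 40 mm across outside, 32 mm inside. The closed cap's lower edge is 20 mm below this point and 12 mm above the shoulder.
- cap_mid (a point): The square jar's ribbed grey cap, 58 mm across, 26 mm high, 40 g. Point on its axis, 13 mm above its lower edge; closed, 64 mm above the jar's point. z up. Lug thread: turns stiffly (0.3 to 0.6 N m) without climbing, anticlockwise from above; 62 to 72 degrees relative to the jar frees it from any start; a little further is a hard stop. Freed, it springs up 2 to 3 mm and lifts straight off.
- pocket_floor (a point): Bracing holder: aluminium, fixed. Base plate 110 x 110 x 8 mm; square pocket 62 x 62 mm, 24 mm deep, rim flared 6 mm all round; wall tops 32 mm above the bench, 86 mm across outside. Point: centre of the pocket's floor, 8 mm above the bench. z up, x and y square to the pocket. Any quarter turn suits the jar; seated, the jar's point is 39 mm above this one.
- round_jar_mid (a point): Bystander: a white round jar, 60 mm in diameter and 98 mm tall, standing loose; point at its centre, half-way up. Not to be disturbed.
- beaker_mid (a point): Bystander: a clear glass beaker, 64 mm across, 85 mm tall, standing loose; point at its centre, half-way up. Not to be disturbed.
- tip_box_mid (a point): Bystander: a low grey pipette tip box, 120 (its x) x 80 x 49 mm, loose; point at its centre, half-way up. Not to be disturbed.
Not all that is in view belongs to the job. Of the things that look like the part that bears pocket_floor, the smallest one is meant. What is shaped like the part that bears cap_mid but orange is not meant.

How it is judged:
On the way, in this order (a step that is already met when the one before it is completed fails the run):
1. the square jar stands fully down in the holder's pocket with its cap still on (horizontal distance between jar_mid and pocket_floor below 0.006 m and z of jar_mid in the frame of pocket_floor below 0.042 m and angle between jar_mid's own z axis and vertical below 0.08 rad and z of cap_mid in the frame of jar_mid below 0.0665 m), for 0.2 s.
2. the cap has come off the jar's threads while the jar stays seated in the holder (horizontal distance between jar_mid and pocket_floor below 0.006 m and z of jar_mid in the frame of pocket_floor below 0.042 m and angle between jar_mid's own z axis and vertical below 0.08 rad and z of cap_mid in the frame of jar_mid above 0.074 m), for 0.1 s.
At the end, for the whole second after the job is handed in: The jar stands upright (5 degrees) on the pocket's floor (3 mm) and in its middle (6 mm), untouched; the robot's fingers hold the cap still, level within 10 degrees, its axis within 20 mm of the jar's, its lower edge 6 to 56 mm above the neck's rim, touching neither jar nor holder (horizontal distance between jar_mid and pocket_floor below 0.006 m and z of jar_mid in the frame of pocket_floor below 0.042 m and angle between jar_mid's own z axis and vertical below 0.08 rad and z of cap_mid in the frame of jar_mid between 0.09 and 0.14 m and horizontal distance between cap_mid and jar_mid below 0.02 m and angle between cap_mid's own z axis and vertical below 0.17 rad and contact force between the fingers and cap above 2 N and contact force between cap and jar below 0.05 N and contact force between cap and holder below 0.05 N and contact force between each of the arm, the fingers and jar below 0.5 N and linear speed of each of cap, jar below 0.02 m/s); the arm keeps its last pose, push and grip.
It fails at once if the round jar is pushed aside (over 25 mm) or tipped (distance of round_jar_mid from where it was at the start of the episode above 0.025 m or angle between round_jar_mid's own z axis and vertical above 0.35 rad).
It fails at once if the beaker is pushed aside (over 25 mm) or tipped (distance of beaker_mid from where it was at the start of the episode above 0.025 m or angle between beaker_mid's own z axis and vertical above 0.35 rad).
It fails at once if the tip box is pushed aside (over 25 mm) or tipped (distance of tip_box_mid from where it was at the start of the episode above 0.025 m or angle between tip_box_mid's own z axis and vertical above 0.35 rad).
It also fails if it takes over 53 s, if anything falls off the work surface, if the arm or the gripper's body presses on something with over 40 N, if the wrist force passes 120 N, or if a joint passes its speed limit or range.

### The arm

A 6-joint arm with a two-finger parallel gripper is mounted at the origin on the work surface. World frame = base frame: x ahead of the robot, y to its left, z up, the work surface at z = 0. Lengths are in m, angles in rad, forces in N, time in s.
With the tool pointing down it reaches from about 0.25 to 0.725 m from the base axis. Payload 9.7 kg.
Tool frame: the origin (TCP) lies midway between the tips of the shut fingers; the grasp point (between the pads) lies grip_depth behind it (grip_depth is the distance from the TCP to the grasp point, in m); z points along the fingers, y is the direction in which the jaws open and shut (so a half turn about z gives the same grasp; the last joint's range is limited). The gripper opens to 85 mm and grips with 20 to 120 N. Pads are 22 mm wide; open, the fingers measure 114 mm over their backs; the gripper's body (76 mm by 85 mm) begins 54 mm behind the grasp point. The pads swing forward as they close: fully open they stand 13 mm farther back than shut.
Start: joints at [1.266, 0.087, 0.176, 1.66, 0, 1.571], TCP at [0.165, 0.525, 0.231] pointing down, gripper open.
Joint ranges: [-3.13, 3.13], [-0.85, 1.81], [-1.15, 1.24], [-2.2, 2.28], [-1.44, 1.52], [-3.14, 3.14]. Speed limits (rad/s): [2.22, 2.22, 2.57, 3.14, 3.14, 3.14].

### API

Orientations are given as a 3x3 rotation matrix whose columns are the frame's x, y, z axes.
In Python, from bench import * gives the robot as it stands. The module is installed in compiled form; this text tells all that it offers.
- The arm moves only by the tool send_rows, never from a script. Its argument "targets" is a list of rows, each a list of 5 numbers: the finger opening in m, from 0 to 0.0854, then the shift along the tool's x, y, z in m, then the turn about the tool's z in degrees. A call has 1 to 12 rows; each row is the pose to reach, as a shift and turn from the pose commanded when the call began, along the tool's axes at that moment; what a row does not reach only later rows make up. A row lasts 1/12 s, in which the tool goes at most 41.7 mm and 7.16 degrees, less where a joint would pass 70% of its speed; a pose out of reach is approached as far as the arm can. A call with a gripper value outside its range is refused whole. The fingers move at their own pace and stop on an object; "newtons" is the grip in N (left out, the last holds). Time passes only in rows, so rows that repeat a pose let the fingers close. It gives the time, the measured TCP pose, the force and the opening at its end, in the units of the state.
- get_state(): the state, without advancing time (a new reading comes with each control period).
- capture(name): name is "scene" or "top" or "wrist"; returns a dict with "frame" (420x560x3 uint8, red, green, blue), "range_z" (420x560 float32, m along the optical axis (not along the pixel's ray), 0 where there is no reading), "intrinsics" (3x3 intrinsics, pixels), "dist" ([k1, k2, p1, p2, k3] as OpenCV has them; the pictures are not rectified), "R" (3x3) and "t" (3): a world point X has camera coordinates R X + t. Camera axes: x right, y down, z forward; pixel columns grow to the right and rows downward; lengths in m; the calibration is good to about 2 mm. A picture is of the moment at which its call begins.
- finish_job(): hands the job in, once; it reports no verdict.
The state is a dict: "time_s": time; "joints": joint angles; "qvel": joint speeds; "joint_efforts": joint torques, N m; "position": TCP position; "eef_rot": TCP orientation; "force": force on the tool from outside, world axes, zero at the start; "ft_torque": the same for the moment, N m; "opening": finger opening in m.
Only numpy, scipy, OpenCV 4.12 (cv2) and the standard library are available. Lean on these libraries where they do the work, as an engineer would, in place of code of your own. Each camera call takes 0.05 s, during which the arm holds its last target.

## Working session

There is one attempt and no reset: what is moved stays moved. The work goes in short steps, Python scripts to look and compute and a tool call to move; the robot and the scene stay as the last step left them, time stands still between calls to the robot, and variables do not carry over. Pictures are saved under pics/ and viewed, and the job is handed in when it is done.

Besides the shell and the picture viewer there is one more tool, called after ">>>" as name(argument=value, ...), one argument or row to a line, values as JSON. send_rows: Moves the arm, as the interface text tells. Its arguments: {"type":"object","properties":{"targets":{"type":"array"},"newtons":{"type":"number"}},"required":["targets"]}

```bash
mkdir -p pics; ls; cat > h.py <<'E'
from bench import *
import numpy as np, cv2
def save(n,name):
    c=capture(n); cv2.imwrite('pics/%s.png'%name,c['frame'][:,:,::-1]); 
    np.savez('pics/%s.npz'%name,**c); return c
E
python3 - <<'E'
from h import *
s=get_state()
for k,v in s.items(): print(k,np.round(v,4).tolist())
for n in ['scene','top','wrist']:
    c=save(n,n+'0'); print(n,c['intrinsics'].tolist(),c['dist'],c['R'].tolist(),c['t'])
print(dir())
try: print(grip_depth)
except Exception as e: print(e)
E
```

```text
pics
time_s 0.0
joints [1.266, 0.0875, 0.1751, 1.6598, -0.0, 1.5708]
qvel [-0.0008, 0.0008, 0.0019, -0.0008, 0.0003, 0.0013]
joint_efforts [-0.0001, -52.0391, 46.4799, 0.0165, -0.0001, 0.0]
position [0.165, 0.5244, 0.2306]
eef_rot [[-0.9539, 0.3001, -0.0004], [0.3001, 0.9539, -0.0013], [-0.0, -0.0013, -1.0]]
force [0.2066, 0.3058, -0.7485]
ft_torque [0.0357, 0.0427, 0.0067]
opening 0.0855
scene [[491.2582067627487, 0.0, 281.14962096897534], [0.0, 491.2582067627487, 210.0125640183849], [0.0, 0.0, 1.0]] [-0.09999756  0.          0.          0.          0.        ] [[0.43867901798038844, 0.8985495587843083, -0.01301574401588834], [0.7249342535875495, -0.36240378409229446, -0.5857762586952875], [-0.5310659536811081, 0.24753219524763015, -0.8103682898267088]] [-0.17300635 -0.36804334  1.44725751]
top [[441.2365935908019, 0.0, 280.3048825426143], [0.0, 441.2365935908019, 205.53873653028484], [0.0, 0.0, 1.0]] [-0.1203611  0.         0.         0.         0.       ] [[-0.020976518058259515, -0.9997614029826658, -0.006092847961559985], [-0.9743616460978561, 0.021808277754485756, -0.22392807245823168], [0.22400751840870733, 0.0012394061135782171, -0.9745866280474292]] [-0.06478219  0.54921459  0.84689375]
wrist [[308.60441362122884, 0.0, 275.08869873687104], [0.0, 308.60441362122884, 211.85518626363472], [0.0, 0.0, 1.0]] [-0.02683141  0.          0.          0.          0.        ] [[0.29990205103715856, 0.9539697364583752, -0.0007083115450212196], [0.9142355986039459, -0.28719850801026553, 0.28581512773463114], [0.27245555606188626, -0.08636410665442384, -0.9582845146681613]] [-0.54907278 -0.03647029  0.37879553]
['IKError', '__annotations__', '__builtins__', '__cached__', '__doc__', '__file__', '__loader__', '__name__', '__package__', '__spec__', 'c', 'capture', 'cv2', 'finish_job', 'get_state', 'grip_depth', 'k', 'n', 'np', 's', 'save', 'v']
0.0187
```

View pics/scene0.png

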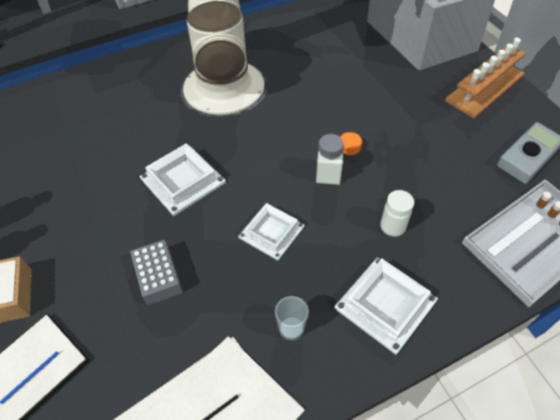

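View pics/top0.png

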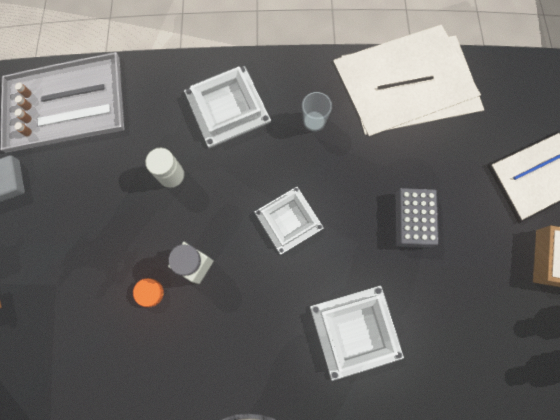

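View pics/wrist0.png

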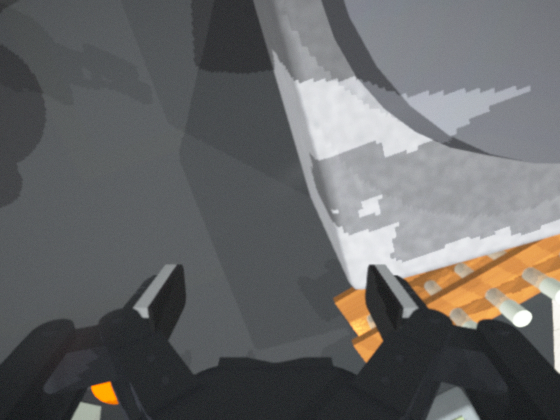

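The scene shows the square jar with its grey cap at top-picture pixel (188,262) and scene pixel (330,160). Look-alikes:
- **Jar:** the round white jar at top (165,168).
- **Cap:** the orange cap at top (148,292), ruled out by the text.
- **Holder:** three candidates at top (289,220), (227,105) and (357,333). The smallest, (289,220), is the one meant.

I'll check this in an enlarged crop.

```bash
python3 - <<'E'
from h import *
f=cv2.imread('pics/top0.png')[130:320,110:340]
cv2.imwrite('pics/topcrop.png',cv2.resize(f,None,fx=3.4,fy=3.1,interpolation=cv2.INTER_CUBIC))
f=cv2.imread('pics/scene0.png')[110:270,220:430]
cv2.imwrite('pics/scenecrop.png',cv2.resize(f,None,fx=3.6,fy=3.6,interpolation=cv2.INTER_CUBIC))
E
```

```text
(no output)
```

View pics/topcrop.png

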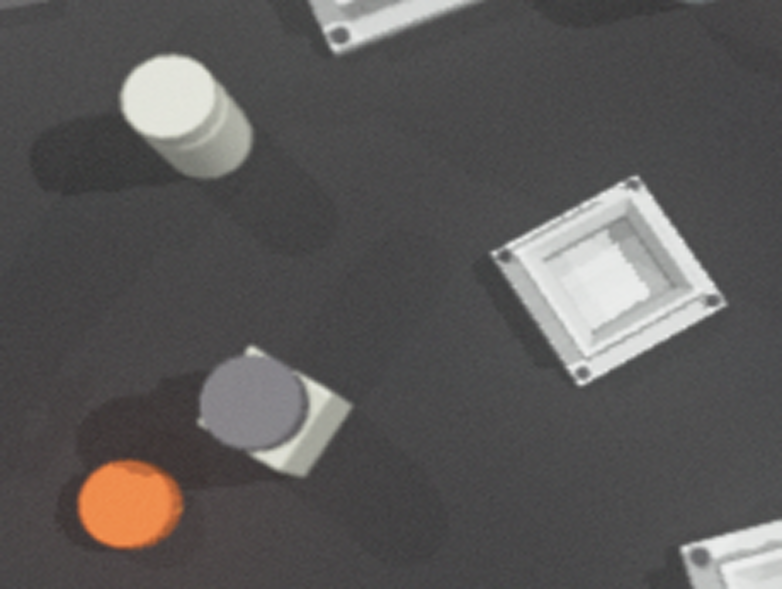

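View pics/scenecrop.png

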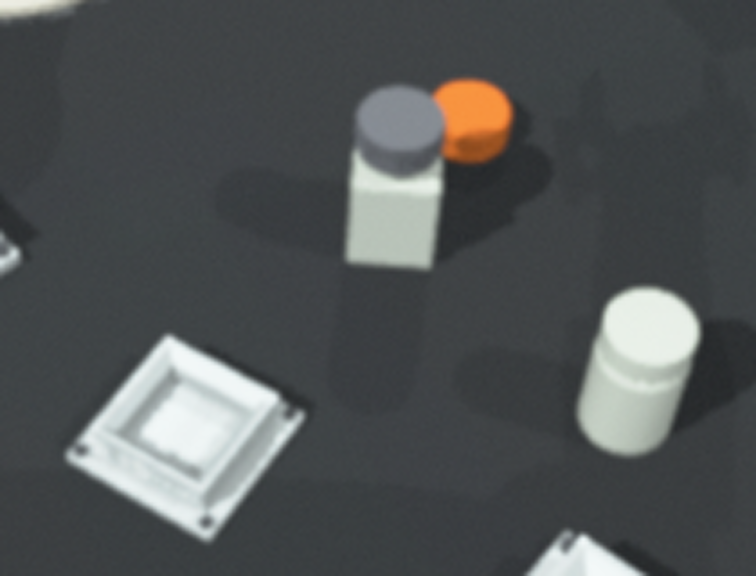

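The crops confirm the choice: a grey cap on a square body, the orange cap lying beside it, and the smallest holder at top (289,220). Next I'll measure positions from depth and two-view triangulation.

```bash
cat >> h.py <<'E'
def L(name): return dict(np.load('pics/%s.npz'%name))
def und(c,p): return cv2.undistortPoints(np.array(p,float).reshape(-1,1,2),c['intrinsics'],c['dist']).reshape(-1,2)
def plane(c,p,z):
    q=und(c,p); d=np.c_[q,np.ones(len(q))]@c['R']; o=-c['R'].T@c['t']
    return o+d*((z-o[2])/d[:,2])[:,None]
def tri(c1,p1,c2,p2):
    P=[np.c_[c['R'],c['t']] for c in(c1,c2)]
    X=cv2.triangulatePoints(P[0],P[1],und(c1,p1).T.copy(),und(c2,p2).T.copy()); return (X[:3]/X[3]).T
def cloud(c,u0,v0,u1,v1):
    vv,uu=np.mgrid[v0:v1,u0:u1]; z=c['range_z'][v0:v1,u0:u1].ravel(); m=z>0
    q=und(c,np.c_[uu.ravel(),vv.ravel()][m]); X=np.c_[q,np.ones(len(q))]*z[m][:,None]
    return (X-c['t'])@c['R'], c['frame'][v0:v1,u0:u1].reshape(-1,3)[m]
def rect(X):
    r=cv2.minAreaRect((X[:,:2]*1000).astype(np.float32)); return r
E
python3 - <<'E'
from h import *
t=L('top0');s=L('scene0')
T=lambda x,y:(110+x/3.4-.35,130+y/3.1-.35); S=lambda x,y:(220+x/3.6-.36,110+y/3.6-.36)
# cap top centre
print('cap top tri',tri(t,[T(253,401)],s,[S(401,121)]))
hp=plane(t,[T(637,177),T(492,254),T(582,386),T(727,302)],.008);print('base corners',hp,hp.mean(0))
sp=plane(s,[S(68,457),S(208,541),S(304,413)],.008);print('scene base',sp)
print('holder tri',tri(t,[T(637,177),T(492,254),T(727,302)],s,[S(68,457),S(208,541),S(304,413)]) )
js=plane(t,[T(252,347),T(351,404),T(302,476)],.078);print('shoulder',js,(js[0]+js[2])/2)
for n,c,b in[('top',t,(165,235,215,290)),('scene',s,(305,125,350,190))]:
    X,col=cloud(c,*b); m=(X[:,2]>.108); print(n,'cap',X[m].mean(0),rect(X[m]),cv2.minEnclosingCircle((X[m][:,:2]*1000).astype(np.float32)),np.percentile(X[m][:,2],[10,50,90]))
    m=(X[:,2]>.073)&(X[:,2]<.082);print('sh',m.sum(),rect(X[m]))
for n,c,b in[('top',t,(250,180,330,260)),('scene',s,(235,200,308,262))]:
    X,col=cloud(c,*b)
    for lo,hi in[(.004,.045),(.028,.036)]:
        m=(X[:,2]>lo)&(X[:,2]<hi);print(n,lo,m.sum(),rect(X[m]))
    m=(X[:,2]>.004);print(np.histogram(X[m][:,2],bins=12))
E
```

```text
cap top tri [[0.43623852 0.11047976 0.11095641]]
base corners [[ 0.60184841 -0.1143486   0.008     ]
 [ 0.54785238 -0.01973989  0.008     ]
 [ 0.45359223 -0.07547726  0.008     ]
 [ 0.51024116 -0.16896455  0.008     ]] [ 0.52838354 -0.09463257  0.008     ]
scene base [[ 0.51457583 -0.16740412  0.008     ]
 [ 0.60975936 -0.11424731  0.008     ]
 [ 0.55163722 -0.01722454  0.008     ]]
holder tri [[ 0.57246796 -0.14658723  0.08698052]
 [ 0.56161059 -0.05115721 -0.09696311]
 [ 0.54336582 -0.09975184  0.05563271]]
shoulder [[0.47433471 0.11804393 0.078     ]
 [0.43654859 0.05896495 0.078     ]
 [0.39133679 0.08708178 0.078     ]] [0.43283575 0.10256285 0.078     ]
top cap [0.43450312 0.10883332 0.11597471] ((434.649658203125, 109.38722229003906), (56.407142639160156, 55.954078674316406), 68.05672454833984) ((434.98736572265625, 109.02998352050781), 29.50061798095703) [0.11405916 0.11611449 0.1179194 ]
sh 157 ((435.3283386230469, 109.83934020996094), (59.05049133300781, 56.32442092895508), 58.13129425048828)
scene cap [0.44028864 0.10948814 0.11435446] ((439.22540283203125, 110.23047637939
[... 532 characters left out ...]
8,  23,  34,  89, 158, 241, 272,  60]), array([0.00400694, 0.00668509, 0.00936324, 0.01204139, 0.01471955,
       0.0173977 , 0.02007585, 0.022754  , 0.02543215, 0.02811031,
       0.03078846, 0.03346661, 0.03614476]))
scene 0.004 1875 ((540.3018188476562, -99.86101531982422), (156.74302673339844, 139.73977661132812), 62.478790283203125)
scene 0.028 343 ((532.65234375, -91.36863708496094), (88.06236267089844, 87.22703552246094), 30.12895393371582)
(array([417, 418, 164,  62,  46,  57,  83, 116, 149, 175, 156,  32]), array([0.00403901, 0.00666529, 0.00929157, 0.01191785, 0.01454413,
       0.01717041, 0.01979669, 0.02242297, 0.02504925, 0.02767553,
       0.03030181, 0.03292809, 0.03555437]))
```

```bash
cat >> h.py <<'E'
def proj(c,X):
    return cv2.projectPoints(np.array(X,float).reshape(-1,1,3),cv2.Rodrigues(c['R'])[0],c['t'],c['intrinsics'],c['dist'])[0].reshape(-1,2)
def shift(target, s=None):
    s=s or get_state(); return np.array(s['eef_rot']).T@(np.array(target)-np.array(s['position']))
E
python3 - <<'E'
from h import *
s=get_state();w=L('wrist0');R=s['eef_rot'];p=s['position']
print('cam in tool',R.T@(-w['R'].T@w['t']-p), 'axis in tool',R.T@w['R'][2])
for z in (0,.05,.1,.15,.2): print(z,proj(w,[p+R@[0,0,z]]))
print(shift([.436,.1097,.2]),shift([.436,.1097,.08]))
E
```

```text
cam in tool [ 0.07341403 -0.00064903 -0.14227067] axis in tool [-2.85827165e-01  3.13050355e-04  9.58281135e-01]
0 [[276.25975762 270.03390685]]
0.05 [[275.96614604 235.00100663]]
0.1 [[275.78319861 213.20078198]]
0.15 [[275.65836443 198.33790115]]
0.2 [[275.56778015 187.55918479]]
[-0.38298703 -0.31433375  0.03106206] [-0.38298851 -0.31421533  0.15106201]
```

>>> send_rows(
  targets=[
    [0.085,-0.035,-0.029,0,0],
    [0.085,-0.07,-0.057,0,0],
    [0.085,-0.105,-0.086,0,0],
    [0.085,-0.14,-0.115,0,0],
    [0.085,-0.175,-0.143,0,0],
    [0.085,-0.21,-0.172,0,0],
    [0.085,-0.245,-0.2,0,0],
    [0.085,-0.28,-0.23,0,0],
    [0.085,-0.315,-0.258,0,0],
    [0.085,-0.35,-0.287,0,0],
    [0.085,-0.383,-0.314,0,0],
    [0.085,-0.383,-0.314,0.01,0],
  ],
)

```text
time_s: 1.15
position: [0.4375, 0.1079, 0.2227]
eef_rot: [[-0.954, 0.301, 0.003], [0.301, 0.954, 0.001], [-0.002, 0.001, -1.0]]
force: [0.4, 1.4, 0.8]
opening: 0.0852
```

```bash
python3 - <<'E'
from h import *
s=get_state();print(s['time_s'],s['position'],s['joints'],s['eef_rot'])
save('wrist','wrist1');save('top','top1')
E
```

```text
1.15 [0.43746674 0.10793877 0.22265789] [ 2.41988604e-01 -1.55081829e-01 -7.61439343e-02  1.64708460e+00
 -1.33337098e-04  5.47360914e-01] [[-9.53731995e-01  3.00646802e-01  2.60437037e-03]
 [ 3.00649039e-01  9.53734712e-01  5.05486139e-04]
 [-2.33190563e-03  1.26509975e-03 -9.99996481e-01]]
```

View pics/wrist1.png

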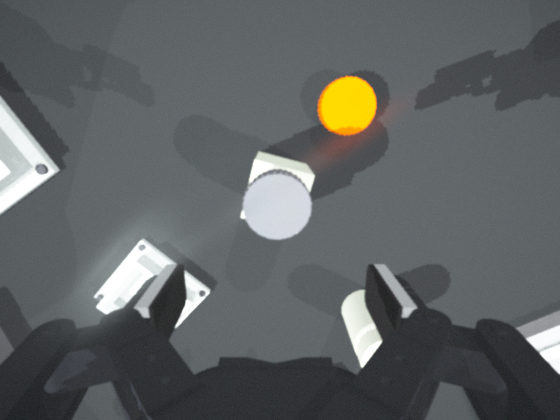

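The wrist picture shows the grey cap at (277,205) with the jar's shoulder corners behind it. The orange cap is at (347,105), the holder at (155,285) and the round jar at (362,330).

```bash
python3 - <<'E'
from h import *
w=L('wrist1');s=get_state()
print('cap',plane(w,[(277,204.5)],.116))
X,col=cloud(w,230,140,330,250); m=X[:,2]>.11; print(np.median(X[m],0),cv2.minEnclosingCircle((X[m][:,:2]*1000).astype(np.float32)),rect(X[m]))
f=w['frame'][:,:,::-1][130:260,210:350]; cv2.imwrite('pics/w1c.png',cv2.resize(f,None,fx=4.5,fy=4.5,interpolation=cv2.INTER_CUBIC))
f=w['frame'][:,:,::-1][225:345,85:225]; cv2.imwrite('pics/w1h.png',cv2.resize(f,None,fx=4.5,fy=4.5,interpolation=cv2.INTER_CUBIC))
E
```

```text
cap [[0.43278073 0.11071375 0.116     ]]
[0.43342142 0.11067615 0.11569847] ((434.8539733886719, 110.28288269042969), 29.834035873413086) ((434.3467102050781, 110.33329010009766), (58.75521469116211, 58.2189826965332), 89.95882415771484)
```

View pics/w1c.png

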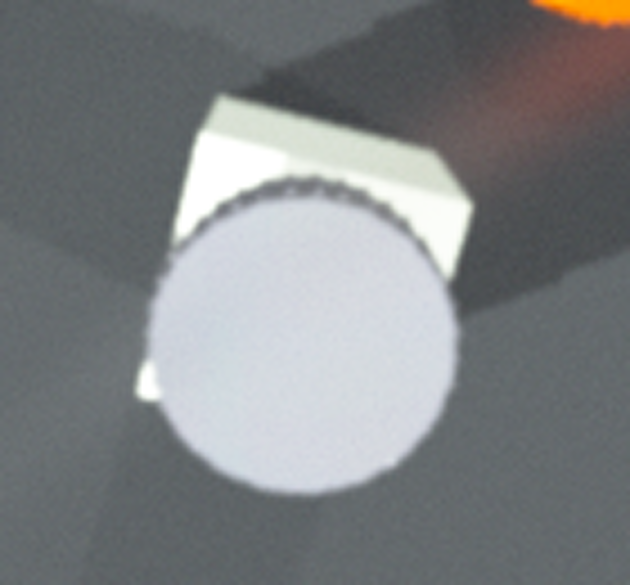

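```bash
python3 - <<'E'
from h import *
w=L('wrist1')
W=lambda x,y:(210+x/4.5-.39,130+y/4.5-.39)
P=plane(w,[W(140,395),W(202,130),W(472,203)],.078);print(P, (P[0]+P[2])/2)
e1=P[1]-P[0];e2=P[2]-P[1]
for e in(e1,e2): print(np.degrees(np.arctan2(e[1],e[0]))%90,np.linalg.norm(e))
X,_=cloud(w,85,225,225,345)
m=(X[:,2]>.028)&(X[:,2]<.036);print(rect(X[m]))
print(shift([.4345,.110,.08]))
E
```

```text
[[0.44463225 0.07020271 0.078     ]
 [0.39455166 0.1012174  0.078     ]
 [0.42578835 0.15006118 0.078     ]] [0.4352103  0.11013195 0.078     ]
58.230243178346655 0.058906507861826087
57.40017058511765 0.05797797485550298
((528.7171630859375, -93.23404693603516), (86.40638732910156, 86.78189849853516), 30.143131256103516)
[0.0040284  0.00291423 0.13958187]
```

View pics/w1h.png

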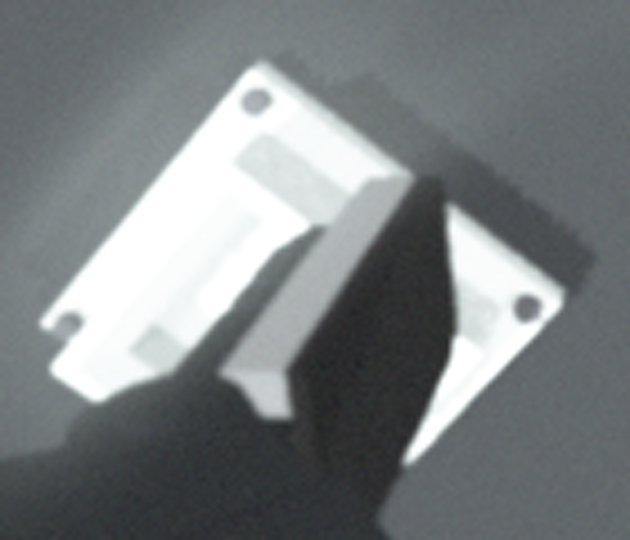

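>>> send_rows(
  targets=[
    [0.085,0.001,-0.001,0.02,0],
    [0.085,0.001,-0.001,0.05,0],
    [0.085,0.001,-0.001,0.08,0],
    [0.085,0.001,-0.001,0.1,0],
    [0.085,0.001,-0.001,0.12,0],
    [0.085,0.001,-0.001,0.13,0],
    [0.085,0.001,-0.001,0.13,0],
    [0.085,0.001,-0.001,0.13,0],
  ],
)

```text
time_s: 1.92
position: [0.4348, 0.1098, 0.0917]
eef_rot: [[-0.954, 0.3, -0.0], [0.3, 0.954, 0.0], [0.0, -0.0, -1.0]]
force: [-0.5, -0.3, -0.9]
opening: 0.085
```

```bash
python3 - <<'E'
from h import *
s=get_state();print(s['time_s'],s['position'],s['joints'],s['force'])
print(shift([.4348,.1102,.080]))
w=save('wrist','wrist2')
print(plane(w,[(277,204.5)],.116), proj(w,[[.4348,.1102,.116]]))
E
```

```text
1.9167 [0.43475292 0.10980005 0.09167736] [ 2.47330651e-01 -1.64474008e-01 -3.36911465e-01  1.39861900e+00
  8.41476711e-05  5.51721179e-01] [-0.46733307 -0.25832538 -0.86061352]
[7.18554590e-05 3.96430109e-04 1.16773514e-02]
[[0.39545296 0.12233166 0.116     ]] [[277.3137186  295.78108882]]
```

View pics/wrist2.png

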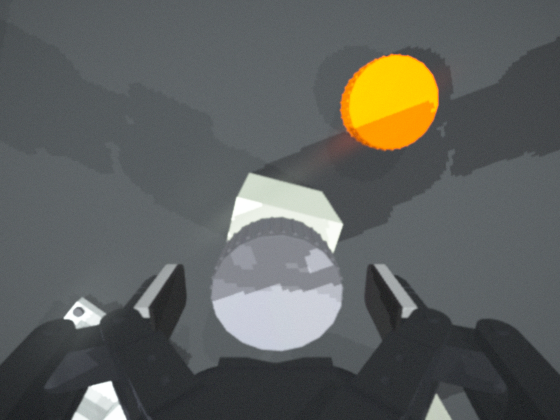

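>>> send_rows(
  targets=[
    [0.085,0,0,0.011,0],
    [0.085,0,0,0.011,0],
    [0.05,0,0,0.011,0],
    [0.05,0,0,0.011,0],
    [0.05,0,0,0.011,0],
    [0.05,0,0,0.011,0],
    [0.05,0,0,0.011,0],
    [0.05,0,0,0.011,0],
  ],
  newtons=90,
)

```text
time_s: 2.63
position: [0.4353, 0.1099, 0.0812]
eef_rot: [[-0.954, 0.3, 0.001], [0.3, 0.954, 0.001], [-0.001, 0.001, -1.0]]
force: [-0.8, 3.1, 6.6]
opening: 0.0565
```

```bash
python3 - <<'E'
from h import *
s=get_state();print(s['time_s'],s['position'],s['force'],s['ft_torque'],s['opening'])
w=save('wrist','wrist3')
E
```

```text
2.6333 [0.43533337 0.10987691 0.08118687] [-0.77516385  3.13180782  6.62019207] [ 0.27229446  0.24555856 -0.04746539] 0.056526307814997026
```

View pics/wrist3.png

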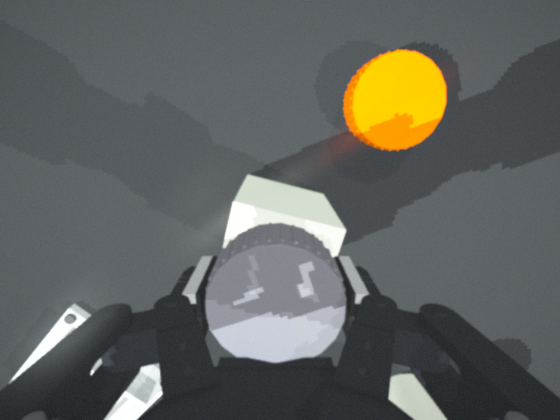

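>>> send_rows(
  targets=[
    [0.05,0,0,-0.01,0],
    [0.05,0,0,-0.03,0],
    [0.05,0,0,-0.05,0],
    [0.05,0,0,-0.07,0],
    [0.05,0,0,-0.08,0],
    [0.05,0,0,-0.08,0],
    [0.05,0,0,-0.08,0],
  ],
)

```text
time_s: 3.27
position: [0.435, 0.1095, 0.16]
eef_rot: [[-0.954, 0.3, -0.0], [0.3, 0.954, -0.0], [-0.0, -0.0, -1.0]]
force: [0.5, 0.7, -5.3]
opening: 0.0565
```

```bash
python3 - <<'E'
from h import *
s=get_state();print(s['time_s'],s['position'],s['force'],s['ft_torque'],s['opening'])
w=save('wrist','wrist4'); print(shift([.5287,-.0937,.161]))
E
```

```text
3.2667 [0.43497899 0.10950234 0.16000243] [ 0.48162386  0.68128184 -5.30796515] [-0.03948018  0.01225788  0.00575938] 0.05652373242502369
[-0.15072586 -0.16552166 -0.00180315]
```

View pics/wrist4.png

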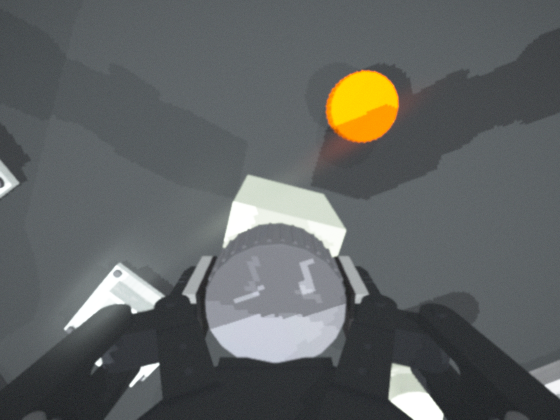

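>>> send_rows(
  targets=[
    [0.05,-0.01,-0.011,0,2],
    [0.05,-0.025,-0.028,0,5],
    [0.05,-0.042,-0.046,0,8],
    [0.05,-0.06,-0.066,0,11],
    [0.05,-0.078,-0.085,0,14],
    [0.05,-0.096,-0.105,0,17],
    [0.05,-0.113,-0.124,0,20],
    [0.05,-0.13,-0.143,0,23],
    [0.05,-0.142,-0.156,0,26],
    [0.05,-0.1505,-0.1655,0,27.6],
    [0.05,-0.1505,-0.1655,0,27.6],
    [0.05,-0.1505,-0.1655,0,27.6],
  ],
)

```text
time_s: 4.32
position: [0.5283, -0.0936, 0.1591]
eef_rot: [[-0.706, 0.708, -0.002], [0.708, 0.706, 0.001], [0.002, -0.001, -1.0]]
force: [-0.0, 0.2, -5.0]
opening: 0.0564
```

```bash
python3 - <<'E'
from h import *
s=get_state();print(s['time_s'],s['position'],s['joints'],s['force'],s['ft_torque'],s['opening'])
w=save('wrist','wrist5'); save('top','top5'); save('scene','scene5'); print(shift([.5287,-.0937,.161]))
f=L('top5')['frame'][:,:,::-1][150:290,220:360]; cv2.imwrite('pics/t5c.png',cv2.resize(f,None,fx=4,fy=4,interpolation=cv2.INTER_CUBIC))
f=L('scene5')['frame'][:,:,::-1][110:280,200:360]; cv2.imwrite('pics/s5c.png',cv2.resize(f,None,fx=3.5,fy=3.5,interpolation=cv2.INTER_CUBIC))
E
```

```text
4.3167 [ 0.52830923 -0.09359747  0.15908864] [-1.75474123e-01  4.16765104e-02 -1.11569709e-02  1.52017457e+00
  2.43550015e-04  6.11013314e-01] [-5.72445231e-04  2.26840142e-01 -5.02941890e+00] [0.01665747 0.01908803 0.01501261] 0.05641260721288894
[-0.00091174 -0.00051461 -0.00098854]
```

View pics/wrist5.png

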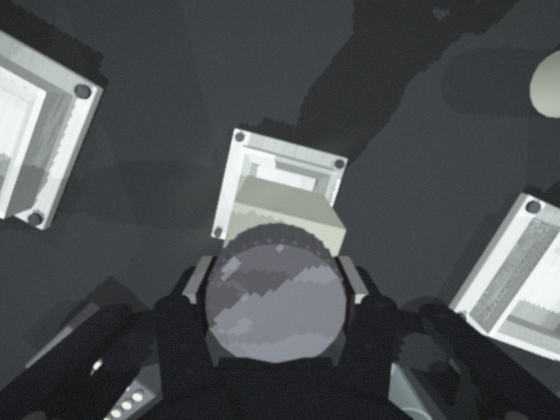

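View pics/s5c.png

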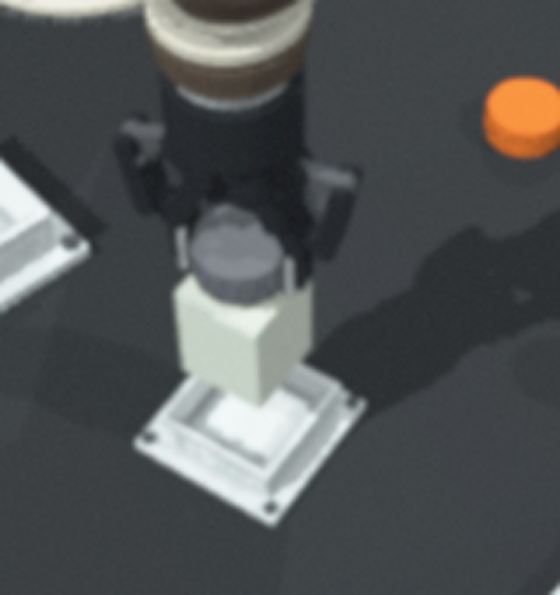

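View pics/t5c.png

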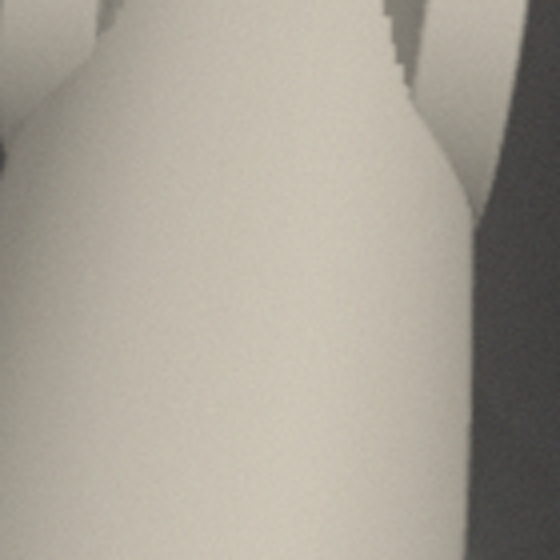

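```bash
python3 - <<'E'
from h import *
f=L('wrist5')['frame'][:,:,::-1][115:265,200:360]; cv2.imwrite('pics/w5c.png',cv2.resize(f,None,fx=5,fy=4,interpolation=cv2.INTER_CUBIC))
E
```

```text
(no output)
```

View pics/w5c.png

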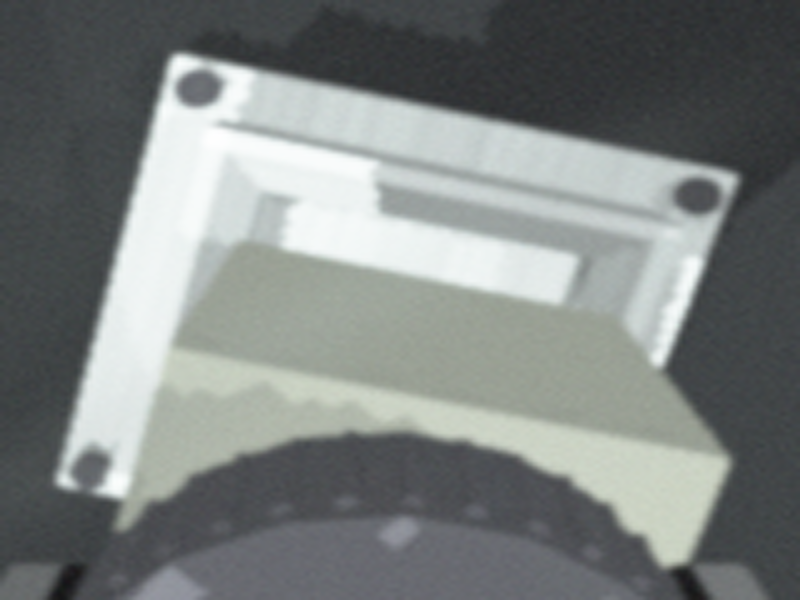

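```bash
python3 - <<'E'
from h import *
w=L('wrist5'); W=lambda x,y:(200+x/5-.4,115+y/4-.375)
def rep(n,pts,z):
    P=plane(w,[W(*p) for p in pts],z)
    e=P[1]-P[0]; print(n,np.round(P[:,:2],4).tolist(),'yaw',np.degrees(np.arctan2(e[1],e[0]))%90,np.linalg.norm(e),'mid',(P[0]+P[1])/2)
    if len(P)>2:
        e=P[2]-P[0]; print('  yaw2',np.degrees(np.arctan2(e[1],e[0]))%90,np.linalg.norm(e),'centre',(P[1]+P[2])/2)
rep('base',[(170,55),(740,178),(57,487)],.008)
rep('holes',[(200,87),(698,195),(90,468)],.008)
rep('shoulder',[(172,348),(732,460)],.156)
rep('bottom',[(240,242),(620,318)],.078)
n=np.array([np.cos(np.radians(30.2)),np.sin(np.radians(30.2))]);print(n)
E
```

```text
base [[0.4539, -0.0745], [0.5494, -0.0189], [0.5098, -0.1687]] yaw 30.210456362336785 0.11045232977266922 mid [ 0.50166861 -0.04668076  0.008     ]
  yaw2 30.67744843600275 0.10957653121480515 centre [ 0.52962182 -0.09380158  0.008     ]
holes [[0.4628, -0.0758], [0.5468, -0.0272], [0.5112, -0.1601]] yaw 30.05964233918531 0.09703330042195722 mid [ 0.5047738 -0.0515112  0.008    ]
  yaw2 29.855054835624138 0.09720541681347605 centre [ 0.5289686  -0.09366372  0.008     ]
shoulder [[0.4889, -0.0836], [0.5385, -0.0546]] yaw 30.351272144697496 0.057427470114250874 mid [ 0.51369255 -0.06908314  0.156     ]
bottom [[0.489, -0.0839], [0.5388, -0.0543]] yaw 30.740599167324337 0.05791263764246762 mid [ 0.51393718 -0.06908912  0.078     ]
[0.8642748  0.50301995]
```

The in-hand jar is within 1 mm of the pocket's centre and 0.5° of its yaw, so I'll lower it.

>>> send_rows(
  targets=[
    [0.05,0,0.0005,0.01,0],
    [0.05,0,0.0005,0.025,0],
    [0.05,0,0.0005,0.035,0],
    [0.05,0,0.0005,0.042,0],
    [0.05,0,0.0005,0.048,0],
    [0.05,0,0.0005,0.053,0],
    [0.05,0,0.0005,0.057,0],
    [0.05,0,0.0005,0.061,0],
    [0.05,0,0.0005,0.064,0],
    [0.05,0,0.0005,0.066,0],
    [0.05,0,0.0005,0.066,0],
  ],
)

```text
time_s: 5.38
position: [0.5291, -0.0932, 0.094]
eef_rot: [[-0.706, 0.708, -0.0], [0.708, 0.706, 0.0], [0.0, -0.0, -1.0]]
force: [-0.3, 0.1, -4.6]
opening: 0.0561
```

```bash
python3 - <<'E'
from h import *
s=get_state();print(s['time_s'],s['position'],s['joints'],s['force'],s['ft_torque'],s['opening'])
E
```

```text
5.3833 [ 0.52906788 -0.0931738   0.09397771] [-1.74300890e-01  4.84730879e-02 -1.29524901e-01  1.39312639e+00
 -3.94963444e-05  6.12231965e-01] [-0.3125225   0.05780206 -4.55582873] [-0.01596966 -0.00447775 -0.04172344] 0.05614545147129474
```

>>> send_rows(
  targets=[
    [0.05,0,0,0.002,0],
    [0.05,0,0,0.004,0],
    [0.05,0,0,0.005,0],
    [0.05,0,0,0.006,0],
    [0.05,0,0,0.006,0],
    [0.05,0,0,0.006,0],
  ],
)

```text
time_s: 5.88
position: [0.5296, -0.0931, 0.0892]
eef_rot: [[-0.706, 0.708, 0.002], [0.708, 0.706, -0.0], [-0.001, 0.001, -1.0]]
force: [-1.0, 1.5, 5.2]
opening: 0.0564
```

```bash
python3 - <<'E'
from h import *
s=get_state();print(s['time_s'],s['position'],s['force'],s['ft_torque'],s['opening'])
c=save('scene','scene6'); save('wrist','wrist6')
f=c['frame'][:,:,::-1][110:280,200:360]; cv2.imwrite('pics/s6c.png',cv2.resize(f,None,fx=3.5,fy=3.5,interpolation=cv2.INTER_CUBIC))
E
```

```text
5.8833 [ 0.5295922  -0.09311026  0.08924282] [-1.01478104  1.46781129  5.24319372] [ 0.25716035  0.27874821 -0.0409766 ] 0.05640967224624008
```

View pics/s6c.png

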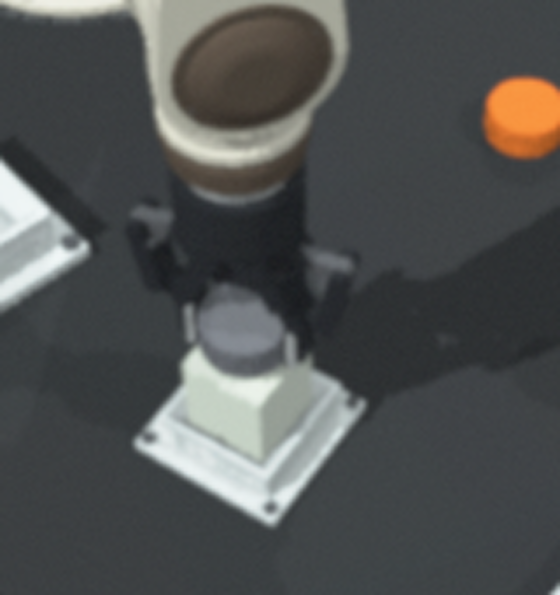

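View pics/wrist6.png

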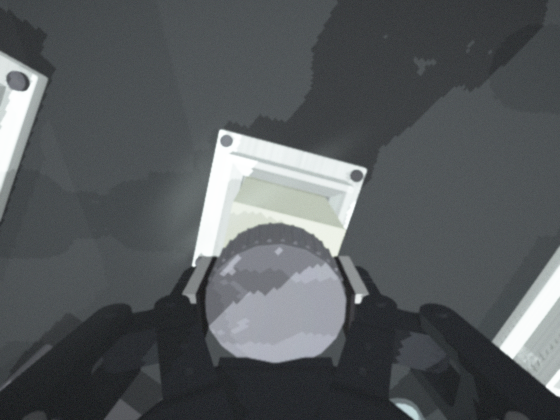

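Seated: TCP z is exactly 8 mm above its bench-grasp height, and the floor contact is felt. Now I'll turn the cap anticlockwise, which is negative about tool z.

>>> send_rows(
  targets=[
    [0.05,0,0,0,0],
    [0.05,0,0,0,0],
    [0.05,0,0,0,-4],
    [0.05,0,0,0,-10],
    [0.05,0,0,0,-16],
    [0.05,0,0,0,-22],
    [0.05,0,0,0,-27],
    [0.05,0,0,0,-32],
    [0.05,0,0,0,-36],
    [0.05,0,0,0,-40],
    [0.05,0,0,0,-40],
  ],
  newtons=110,
)

```text
time_s: 6.9
position: [0.5299, -0.0935, 0.0893]
eef_rot: [[-0.996, 0.084, 0.002], [0.084, 0.996, -0.001], [-0.002, -0.001, -1.0]]
force: [-0.4, 0.4, 6.2]
opening: 0.0557
```

```bash
python3 - <<'E'
from h import *
s=get_state();print(s['time_s'],s['position'],s['force'],s['ft_torque'],s['opening'],s['joints'][5])
save('wrist','wrist7')
E
```

```text
6.9 [ 0.52991048 -0.09352565  0.08927147] [-0.35604493  0.37557711  6.19075678] [-0.19230704  0.02652933  0.15841773] 0.05572388690702266 -0.09023707450183814
```

View pics/wrist7.png

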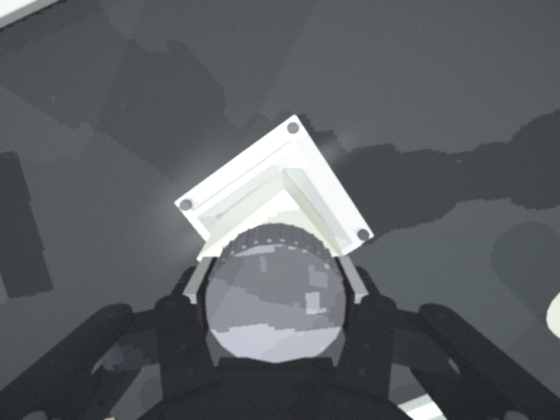

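>>> send_rows(
  targets=[
    [0.05,0,0,0,-5],
    [0.05,0,0,0,-10],
    [0.05,0,0,0,-15],
    [0.05,0,0,0,-20],
    [0.05,0,0,0,-24],
    [0.05,0,0,0,-28],
    [0.05,0,0,0,-32],
  ],
)

```text
time_s: 7.53
position: [0.5299, -0.0935, 0.0897]
eef_rot: [[-0.89, -0.456, 0.002], [-0.456, 0.89, -0.001], [-0.002, -0.002, -1.0]]
force: [-1.7, -0.3, 8.8]
opening: 0.0561
```

```bash
python3 - <<'E'
from h import *
s=get_state();print(s['time_s'],s['position'],s['force'],s['ft_torque'],s['opening'],s['joints'][5])
E
```

```text
7.5333 [ 0.5298818  -0.09352018  0.08967478] [-1.69502765 -0.27811259  8.76283812] [-0.12630071  0.24708383 -0.12277929] 0.05607990673634215 -0.6477021802797661
```

>>> send_rows(
  targets=[
    [0.05,0,0,0,-2],
    [0.05,0,0,0,-4],
    [0.05,0,0,0,-4],
  ],
)

```text
time_s: 7.78
position: [0.53, -0.0936, 0.0897]
eef_rot: [[-0.857, -0.516, 0.003], [-0.516, 0.857, -0.001], [-0.002, -0.002, -1.0]]
force: [-0.3, -0.3, 8.3]
opening: 0.056
```

```bash
python3 - <<'E'
from h import *
s=get_state();print(s['time_s'],s['position'],s['force'],s['ft_torque'],s['opening'],s['joints'][5])
E
```

```text
7.7833 [ 0.5299776  -0.09356384  0.08973071] [-0.27267457 -0.33757062  8.32434578] [-0.15204389  0.18476551 -0.022609  ] 0.056047562923469706 -0.7164253046902429
```

>>> send_rows(
  targets=[
    [0.05,0,0,-0.002,0],
    [0.05,0,0,-0.004,0],
    [0.05,0,0,-0.006,0],
    [0.05,0,0,-0.006,0],
    [0.05,0,0,-0.006,0],
  ],
)

```text
time_s: 8.2
position: [0.5292, -0.0932, 0.0941]
eef_rot: [[-0.858, -0.514, -0.0], [-0.514, 0.858, -0.0], [0.0, -0.0, -1.0]]
force: [2.0, -0.9, -0.5]
opening: 0.0563
```

```bash
python3 - <<'E'
from h import *
s=get_state();print(s['time_s'],s['position'],s['force'],s['ft_torque'],s['opening'],s['joints'][5])
save('wrist','wrist8')
c=save('scene','scene8')
f=c['frame'][:,:,::-1][110:280,200:360]; cv2.imwrite('pics/s8c.png',cv2.resize(f,None,fx=3.5,fy=3.5,interpolation=cv2.INTER_CUBIC))
E
```

```text
8.2 [ 0.52918599 -0.09324871  0.09414243] [ 1.95370169 -0.85113186 -0.45811759] [-0.12793549 -0.1073189   0.0786987 ] 0.05627262570830696 -0.7142152060546805
```

View pics/s8c.png

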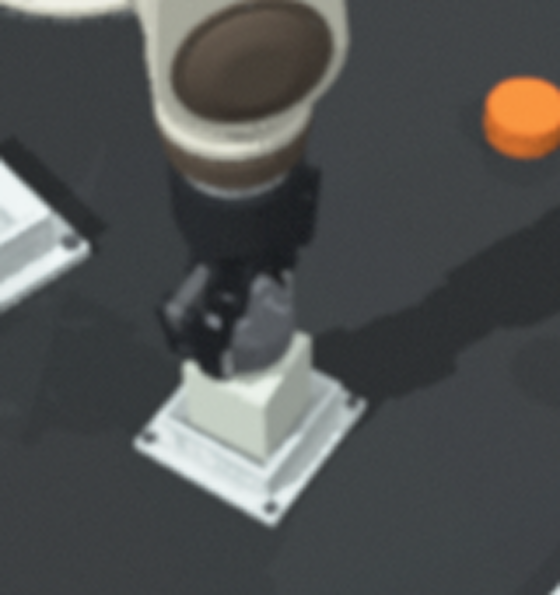

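View pics/wrist8.png

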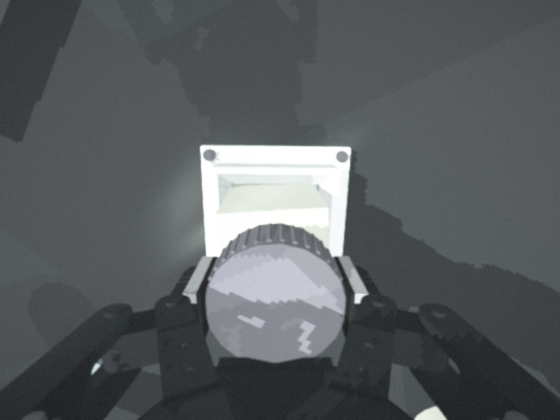

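>>> send_rows(
  targets=[
    [0.05,0,0,-0.003,0],
    [0.05,0,0,-0.008,0],
    [0.05,0,0,-0.014,0],
    [0.05,0,0,-0.02,0],
    [0.05,0,0,-0.026,0],
    [0.05,0,0,-0.032,0],
    [0.05,0,0,-0.037,0],
    [0.05,0,0,-0.04,0],
    [0.05,0,0,-0.04,0],
    [0.05,0,0,-0.04,0],
    [0.05,0,0,-0.04,0],
  ],
)

```text
time_s: 9.22
position: [0.529, -0.0931, 0.1339]
eef_rot: [[-0.858, -0.514, -0.001], [-0.514, 0.858, 0.0], [0.0, 0.0, -1.0]]
force: [-0.2, 0.7, -0.9]
opening: 0.0566
```

```bash
python3 - <<'E'
from h import *
s=get_state();print(s['time_s'],s['position'],s['force'],s['ft_torque'],s['opening'],s['qvel'])
save('wrist','wrist9');save('top','top9')
c=save('scene','scene9')
f=c['frame'][:,:,::-1][110:280,200:360]; cv2.imwrite('pics/s9c.png',cv2.resize(f,None,fx=3.5,fy=3.5,interpolation=cv2.INTER_CUBIC))
E
```

```text
9.2167 [ 0.52900941 -0.09312794  0.13393459] [-0.20983312  0.66273758 -0.9355627 ] [-0.00905339  0.02882749  0.01994499] 0.05657343242583055 [ 0.00039468  0.00109649 -0.00360525 -0.00055021  0.00041316 -0.00045298]
```

View pics/s9c.png

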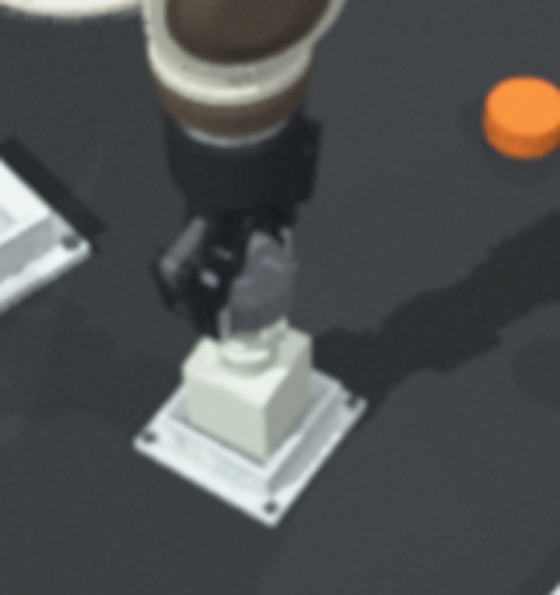

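View pics/wrist9.png

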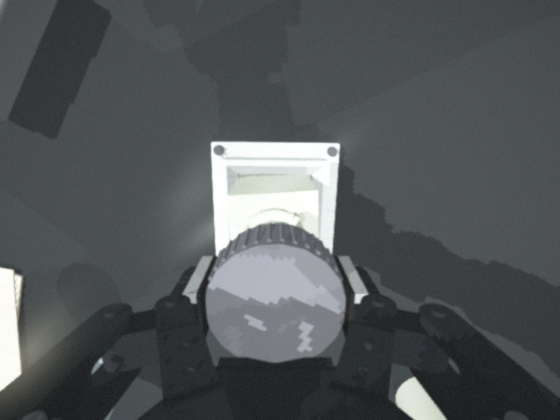

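View pics/scene9.png

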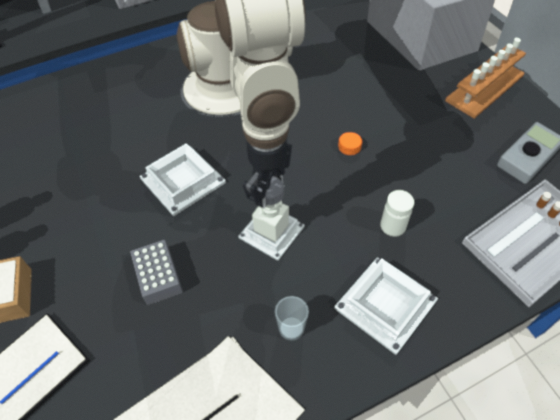

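```bash
python3 - <<'E'
from h import *
for n,b in(('scene9',(245,195,300,245)),('wrist9',(220,160,330,235))):
    c=L(n);X,_=cloud(c,*b)
    m=(X[:,2]>.076)&(X[:,2]<.094)&(np.hypot(X[:,0]-.529,X[:,1]+.0935)<.045)
    print(n,m.sum(),np.median(X[m],0),rect(X[m])); A=np.c_[X[m][:,:2]-X[m][:,:2].mean(0),np.ones(m.sum())]; print('plane',np.linalg.lstsq(A,X[m][:,2],rcond=None)[0])
E
```

```text
scene9 372 [ 0.54596854 -0.10115325  0.08435118] ((532.8345336914062, -92.99281311035156), (60.25572967529297, 59.33778381347656), 35.5799674987793)
plane [-0.01292533  0.00616816  0.08424875]
wrist9 2689 [ 0.51014284 -0.10667527  0.08564804] ((516.6282958984375, -101.96591186523438), (29.950191497802734, 58.231746673583984), 33.398475646972656)
plane [0.07389676 0.04935872 0.08523362]
```

```bash
python3 -c "
from bench import *
print(finish_job())"
```

```text
the job is handed in; nothing more can be done
None
```

I gripped the square jar by its closed cap and carried it to the smallest holder, turning it 27.6° clockwise to line up with the pocket. I then lowered it to the floor, unscrewed the cap about 76° anticlockwise until the turning torque fell to near zero, and lifted it straight up. The job was handed in soon after 9.2 s, with the cap still held about 25 mm above the rim.

Last checks:
- **Jar seated:** the shoulder measured 85.6 mm high in the wrist depth and 84.3 mm in the scene depth, against 86 mm expected. The scene camera reads about 1.6 mm low. The jar's outline is centred on the holder's to within about 2 mm.
- **Cap free:** the vertical force during the lift showed no jar weight. The jaws stayed at 56.6 mm on the cap, the tool stayed level and the arm was still.
- **Bystanders:** the round jar, beaker and tip box look unmoved in the last scene picture.
- **Unclear result:** the wrist-depth fit of the shoulder showed a slope of 3–5°. I put that down to the jar's side face being included in the fit. The scene-depth fit showed under 1°.

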